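Keep the small birch box pinched in the bar clamp

TASK

Swing the clear acrylic flap of the plywood cubby up and open and leave it standing open, then pump the red trigger of the bar clamp inside, squeeze after squeeze, until the orange sprung pad of the sliding jaw meets the little thin-walled birch box and is pressed about half-way in on its yellow stem, never so hard that the stem goes nearly all the way in. Move the bar with the trigger only, not by hand, leave the box standing flat and the jug, bowl, funnel and ratchet where they are. Finish while still holding the trigger squeezed: nothing is let go, so that the box stays lightly clamped while I pin its corner.

Things in the scene. Friction and masses are not known exactly. Their poses are not given: they have to be found in the camera images.
- station: Fixed plywood cubby holding the clamp. Origin: centre of its underside, on the table; x axis from open front to back, y axis along the clamp bar from handle to sliding jaw. Floor 180 (x) x 374 (y) x 12 mm; end walls at y = +-181 mm, 134 mm high; front and rear open but for a back rail, top 134 mm up, at x = 83 mm.
- fixed_jaw (a point): Centre of the orange face of the clamp's fixed jaw (black block, 50 mm wide, z 12 to 52 mm, below the bar), at (0, 0, 32) mm in the cubby's frame; it faces +y.
- lid_hinge (a point): Middle of the flap's hinge line, at (75, 0, 138) mm in the cubby's frame; the hinge line runs along the cubby's y axis.
- lid (a joint): Angle of the clear flap (135 mm from hinge line to front edge, 350 mm wide, 5 mm thick, underside level with the hinge line when shut), rad: 0 shut and level, grows as the front edge rises and swings back to the cubby's +x, 1.57 upright (edge 275 mm above the table), stop at 1.9. Stiff hinge, about 0.3 N m: it stays where it is left.
- lid_tab (a point): Grip point on the red tab that stands on the flap's upper side at mid-width near the front edge. Tab 12 mm thick along the cubby's y, 26 mm the other way, 38 mm tall. With the flap shut the point is 121 mm in front of the hinge line and 32 mm above it (27 mm above the flap's upper face, 11 mm below the tab's top). It turns with the flap.
- handle_grip (a point): Centre of the fixed orange pistol handle of the clamp at the height of the trigger roll, at (0, -75, 105) mm in the cubby's frame. The handle is 14 mm thick along the cubby's y axis, 30 mm wide along x, and its top is 125 mm above the table.
- trigger: Trigger: two black arms and a red cross roll, on a hinge with a return spring. Origin on its hinge line (along the cubby's x) at (0, -49, 40) mm in the cubby's frame. Roll: radius 6 mm, 40 mm long along x, 65 mm from the hinge line. Moving it takes 2 to 5 N at the roll, up to 15 N when the jaw presses.
- trigger_roll (a point): Centre of the red roll. At rest 38 mm from the handle's centre on its +y side, 104 mm above the table; squeezed to the handle (-y) it travels 23 mm to a stop. Handle and roll span 51 mm over all at rest (7 mm to -y, 44 mm to +y of the handle's centre), 28 mm fully squeezed. The finger on the handle's side need not touch the handle.
- bar: Toothed steel bar with the sliding jaw under its +y end. Origin: the cubby's when fully open; moves to the cubby's -y as the clamp closes, up to 60 mm; starts 0 to 20 mm closed. Each full squeeze and release of the trigger closes it about 10 mm, never over 16 (teeth 5 mm apart, 0.6 mm per mm of roll travel; the first 0 to 9 mm may do nothing).
- bar_end (a point): Middle of the bar at its -y end, 97 mm to -y of the bar's origin, 60 mm up. Bar 12 mm wide, z 54 to 66 mm. With the trigger let out the bar stays where it is against about 2.5 N; if the pad is pressed harder than that, the pad's spring pushes the bar back.
- pad_face (a point): Centre of the face of the orange sprung pad that looks to -y at the box; pad 44 (x) x 6 x 34 mm on a yellow stem in front of the sliding jaw, 33 mm above the table, 18 mm in front of the jaw's face when not pressed.
- pad (a joint): How far the pad is pressed back on its yellow stem towards the jaw, m: 0 free with 12 mm of stem showing, 0.006 half-way, 0.012 bottomed with no stem showing. Its spring is about 1.2 N per mm.
- box: Small open-topped birch box, 70 mm (along the cubby's x) x 55 mm (along y) x 38 mm high, walls 5 mm, loose, standing on the cubby floor between the fixed jaw and the pad, below the bar; origin at the centre of its underside. It first stands 1 to 9 mm off the fixed jaw and slides against it when pushed.
- jug: Closed white jug with a blue cap, 100 x 85 mm, 181 mm high; bystander beside the cubby's handle end. Origin: centre of its underside.
- bowl: White ceramic bowl, 130 mm across, 55 mm high; bystander beside the cubby's jaw end. Origin: centre of its underside.
- funnel: Blue funnel standing on its mouth, 110 mm across and 110 mm high; bystander behind the cubby towards its jaw end. Origin: centre of its underside.
- ratchet: Steel ratchet wrench, 210 mm long, 25 mm high, lying flat behind the cubby. Origin: on the table at mid-length.

How it is judged:
By the outcome, as a careful person would: the job done as asked, in the order asked, and still so for the second after the job is handed in, while the arm keeps its last pose, push and grip.
It also fails if it takes over 64 s, if anything falls off the work surface, if the arm or the gripper's body presses on something with over 40 N, if the wrist force passes 120 N, or if a joint passes its speed limit or range.

ROBOT

A 7-joint arm with a two-finger parallel gripper is mounted at the origin on the work surface. World frame = base frame: x ahead of the robot, y to its left, z up, the work surface at z = 0. Lengths are in m, angles in rad, forces in N, time in s.
With the tool pointing down it reaches from about 0.425 to 0.925 m from the base axis. Payload 6.8 kg.
Tool frame: the origin (TCP) lies on the front face of the gripper's body, between the roots of the fingers; the fingertips stand 73 mm ahead of it and the grasp point (between the pads) lies 54 mm ahead of it; z points along the fingers, y is the line along which they close (so a half turn about z gives the same grasp; the last joint's range is limited). The gripper opens to 85 mm and grips with 20 to 120 N. Pads are 22 mm wide; open, the fingers measure 114 mm over their backs; the gripper's body (76 mm by 85 mm) begins 54 mm behind the grasp point. The pads swing forward as they close: fully open they stand 13 mm farther back than shut.
Start: joints at [-1.319, 0.477, 0.022, 1.555, -0.011, 1.109, -0.083], TCP at [0.238, 0.632, 0.304] pointing down, gripper open.
Joint ranges: [-2.96, 2.96], [-0.34, 2.1], [-1.41, 1.46], [0.24, 2.44], [-1.37, 4.51], [0.17, 1.92], [-2.96, 2.96]. Speed limits (rad/s): [2.39, 2.39, 3.14, 3.14, 3.14, 3.14, 3.14].

INTERFACE

Orientations are given as a unit quaternion [w, x, y, z].
In Python, from station import bot, optics gives the robot as it stands.
- The arm moves only by the tool drive_tool, never from a script. Its argument "deltas" is a list of rows, each an object with "gripper": the closure in counts, from 0 (fully open) to 255 (shut); "offset": the shift along the tool's x, y, z in units of 1000 mm (1.0 is 1000 mm), a list of three; "angular": the turn, a rotation vector about the tool's x, y, z in units of 45 degrees (1.0 is 45 degrees), a list of three. In form: [{"gripper": gripper, "offset": [dx, dy, dz], "angular": [rx, ry, rz]}, ...]. A call has 1 to 5 rows; each row is the pose to reach, as a shift and turn from the pose commanded when the call began, along the tool's axes at that moment; what a row does not reach only later rows make up. A row lasts 1/10 s, in which the tool goes at most 50 mm and 8.59 degrees, less where a joint would pass 70% of its speed; a pose out of reach is approached as far as the arm can. A call with a number of a shift or a turn outside -1 to 1 is refused whole. A call with a gripper value outside its range is refused whole. The fingers move at their own pace and stop on an object; "grip_force" is the grip in N (left out, the last holds). Time passes only in rows, so rows that repeat a pose let the fingers close. It gives the time, the measured TCP pose, the force, the opening and the grip force at its end, in the units of the state.
- bot.get_obs(): the state, without advancing time (a new reading comes with each control period).
- optics.read_camera(name): name is "scene" or "top" or "wrist"; returns the picture (384x512x3 uint8, blue, green, red); there is no depth.
- optics.camera_model(name): a dict with "fx", "fy", "cx", "cy" (pixels), "cam_to_world" (4x4, takes a point from camera to world coordinates). Camera axes: x right, y up, looking along -z (the intrinsics and any distortion apply to the point x, -y, -z); pixel columns grow to the right and rows downward; lengths in m; the calibration is good to about 2 mm. A picture is of the moment at which its call begins: read the wrist's pose just before it. camera_model takes no time and is no camera call; for the wrist camera it gives the pose at the moment of the call.
- bot.hand_in(): hands the job in; it is judged then, once.
The state is a dict: "t": time; "q": joint angles; "joint_vel": joint speeds; "joint_torque": joint torques, N m; "eef_pos": TCP position; "tool_rot": TCP orientation; "contact_force": force on the tool from outside, world axes, zero at the start; "torque": the same for the moment, N m; "gripper_width": opening from 0.0 (shut) to 1.0 (fully open); "grasp_force": force on a finger pad.
Only numpy, scipy, OpenCV 4.12 (cv2) and the standard library are available. Lean on these libraries where they do the work, as an engineer would, in place of code of your own. Each camera call takes 0.05 s, during which the arm holds its last target. There are 200 camera calls.

## Working session

There is one attempt and no reset: what is moved stays moved. The work goes in short steps, Python scripts to look and compute and a tool call to move; the robot and the scene stay as the last step left them, time stands still between calls to the robot, and variables do not carry over. Pictures are saved under pics/ and viewed, at most 10 in all, crops included, and the job is handed in when it is done.

Besides the shell and the picture viewer there is one more tool, called as name(argument=value, ...), one argument or row to a line, values as JSON. drive_tool: Moves the arm, as the interface text tells. Its arguments: {"type":"object","properties":{"deltas":{"type":"array"},"grip_force":{"type":"number"}},"required":["deltas"]}

```bash
mkdir -p pics; cat > h.py <<'E'
import numpy as np, cv2
from station import bot, optics
def cm(n):
    m=optics.camera_model(n); return m
def ray(m,u,v):
    T=np.array(m["cam_to_world"]); d=np.array([(u-m["cx"])/m["fx"],-(v-m["cy"])/m["fy"],-1.]); return T[:3,3],T[:3,:3]@d
def onz(m,u,v,z):
    o,d=ray(m,u,v); return o+d*(z-o[2])/d[2]
def proj(m,p):
    T=np.array(m["cam_to_world"]); c=T[:3,:3].T@(np.array(p)-T[:3,3]); return np.array([m["cx"]+m["fx"]*c[0]/-c[2], m["cy"]-m["fy"]*c[1]/-c[2]])
def tri(m1,p1,m2,p2):
    o1,d1=ray(m1,*p1);o2,d2=ray(m2,*p2)
    A=np.stack([d1,-d2],1); s=np.linalg.lstsq(A,o2-o1,rcond=None)[0]
    a=o1+s[0]*d1;b=o2+s[1]*d2; return (a+b)/2,np.linalg.norm(a-b)
E
python3 - <<'E'
from h import *
np.set_printoptions(precision=4,suppress=True)
a=optics.read_camera("scene");b=optics.read_camera("top")
cv2.imwrite("pics/s0.png",a);cv2.imwrite("pics/t0.png",b)
for n in("scene","top"):
    m=cm(n);print({k:(np.array(v) if k=="cam_to_world" else v) for k,v in m.items()})
print(bot.get_obs())
E
```

```text
{'fx': 351.23207451144236, 'fy': 351.23207451144236, 'cx': 248.71914193670014, 'cy': 188.68404930788438, 'cam_to_world': array([[ 0.2918, -0.5105,  0.8088,  1.2836],
       [ 0.9562,  0.1739, -0.2353, -0.1714],
       [-0.0206,  0.8421,  0.5389,  0.5763],
       [ 0.    ,  0.    ,  0.    ,  1.    ]])}
{'fx': 366.7740538783124, 'fy': 366.7740538783124, 'cx': 252.42027955364762, 'cy': 195.61564993201867, 'cam_to_world': array([[ 0.0289,  0.9842, -0.1745,  0.4288],
       [-0.9996,  0.0279, -0.0082,  0.0381],
       [-0.0032,  0.1747,  0.9846,  1.0154],
       [ 0.    ,  0.    ,  0.    ,  1.    ]])}
{'t': 0.1, 'q': array([-1.3191,  0.4777,  0.0223,  1.5564, -0.0115,  1.1093, -0.0831]), 'joint_vel': array([ 0.0009, -0.0021,  0.0012, -0.0023, -0.0003,  0.0021,  0.0009]), 'joint_torque': array([  0.0045, -59.7758,   1.6139, -28.1955,   0.013 ,   0.0049,
         0.0001]), 'eef_pos': array([0.2375, 0.6314, 0.303 ]), 'tool_rot': array([-0.0001,  0.1789,  0.9839, -0.0008]), 'contact_force': array([-0.0897,  0.0887,  0.2887]), 'torque': array([-0.0215, -0.0753, -0.0544]), 'grasp_force': 0.0, 'gripper_width': 1.0010050098421073}
```

View pics/s0.png

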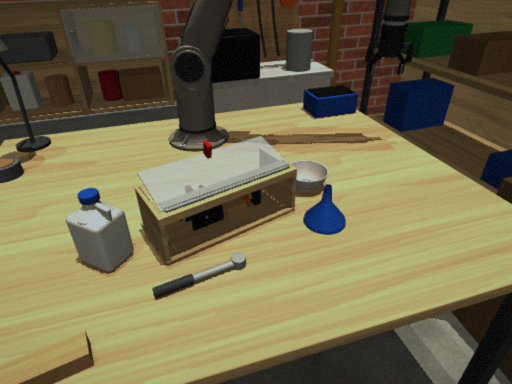

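View pics/t0.png

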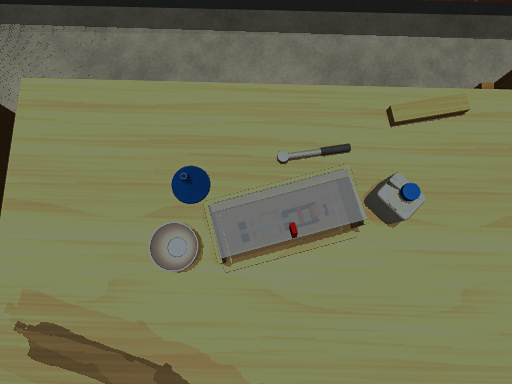

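The scene view shows the cubby shut, its red tab at about (207,149), with the jug at the left and the bowl and funnel at the right. In the top view the tab is at (293,229), and the cubby is yawed about 13° with its front facing the robot.

```bash
python3 - <<'E'
from h import *
np.set_printoptions(precision=4,suppress=True)
c=[]
for n,f in(("top","t0"),("scene","s0")):
    im=cv2.imread(f"pics/{f}.png").astype(int)
    B,G,R=im[...,0],im[...,1],im[...,2]
    k=((R>90)&(R>2.2*G)&(R>2.2*B)).astype(np.uint8)
    N,l,s,cc=cv2.connectedComponentsWithStats(k)
    for i in range(1,N):
        x,y,w,h,a=s[i]
        if a>8: print(n,s[i],cc[i])
t=cv2.imread("pics/t0.png")[155:285,195:380]
cv2.imwrite("pics/c1.png",cv2.convertScaleAbs(cv2.resize(t,None,fx=4.3,fy=4.3,interpolation=cv2.INTER_CUBIC),alpha=1.4))
E
```

```text
top [290 222   8  12  54] [293.2778 227.4444]
scene [204 141   8   7  33] [207.2121 143.7879]
```

View pics/c1.png

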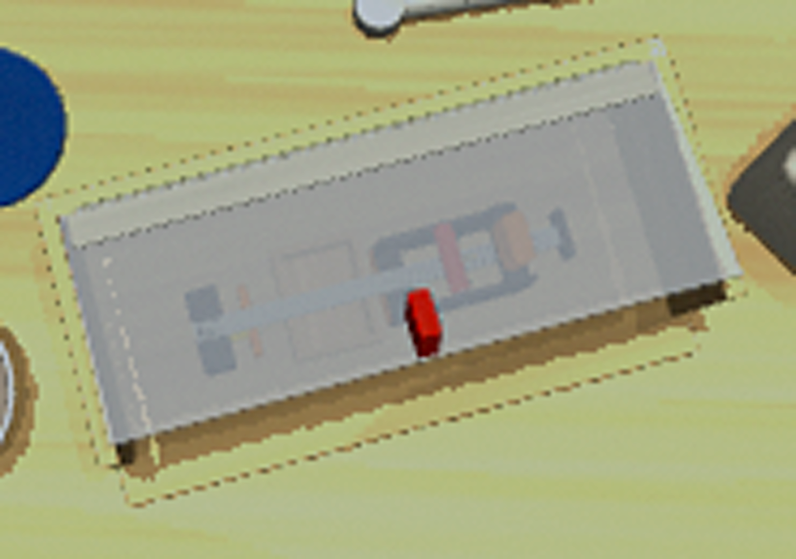

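The crop shows the flap's front edge from (113,440) to (738,272) and its rear edge from (62,218) to (652,62). The red roll is at about (453,258), the handle at (515,240), the box at (328,300) and the pad at (250,320).

```bash
python3 - <<'E'
from h import *
np.set_printoptions(precision=4,suppress=True)
m=cm("top");s=cm("scene")
P=lambda x,y,z:onz(m,195+x/4.3,155+y/4.3,z)
fl,fr,bl,br=P(113,440,.143),P(738,272,.143),P(62,218,.143),P(652,62,.143)
print(fl,fr,bl,br,np.linalg.norm(fl-fr),np.linalg.norm(bl-br),np.linalg.norm(fl-bl),np.linalg.norm(fr-br))
d=fl-fr; print("yaw from front",np.degrees(np.arctan2(-d[0],d[1])), "rear",np.degrees(np.arctan2(-(bl-br)[0],(bl-br)[1])))
print("tab tri",tri(m,(293.28,227.44),s,(207.2,143.8)))
print("tab z.17",onz(m,293.28,227.44,.167))
print("roll",P(453,258,.104),"handle",P(515,240,.125),"fj? box",P(328,300,.05),"pad",P(252,320,.05))
E
```

```text
[0.4344 0.1141 0.143 ] [ 0.5363 -0.2288  0.143 ] [0.556 0.148 0.143] [ 0.655 -0.183  0.143] 0.35773847285143834 0.34552368579644593 0.12615510748299685 0.12721038570459475
yaw from front 16.550816544069498 rear 16.66273004365592
tab tri (array([ 0.5034, -0.0473,  0.208 ]), np.float64(0.00018751218124906353))
tab z.17 [ 0.5072 -0.0515  0.167 ]
roll [ 0.5446 -0.0755  0.104 ] handle [ 0.5533 -0.1081  0.125 ] fj? box [ 0.5234 -0.0058  0.05  ] pad [0.5098 0.0404 0.05  ]
```

drive_tool(
  deltas=[
    {"gripper":0,"offset":[-0.49,-0.544,-0.03],"angular":[0,0,-0.826]},
    {"gripper":0,"offset":[-0.49,-0.544,-0.03],"angular":[0,0,-0.826]},
    {"gripper":0,"offset":[-0.49,-0.544,-0.03],"angular":[0,0,-0.826]},
    {"gripper":0,"offset":[-0.49,-0.544,-0.03],"angular":[0,0,-0.826]},
    {"gripper":0,"offset":[-0.49,-0.544,-0.03],"angular":[0,0,-0.826]},
  ],
)

```text
t: 0.6
eef_pos: [0.3292, 0.397, 0.3139]
tool_rot: [-0.0, -0.146, 0.989, -0.0]
contact_force: [1.1, -0.7, 0.3]
gripper_width: 0.999
grasp_force: 0.0
```

drive_tool(
  deltas=[
    {"gripper":0,"offset":[-0.004,-0.05,0],"angular":[0,0,0]},
    {"gripper":0,"offset":[-0.008,-0.098,0],"angular":[0,0,0]},
    {"gripper":0,"offset":[-0.012,-0.146,0],"angular":[0,0,0]},
    {"gripper":0,"offset":[-0.016,-0.194,0],"angular":[0,0,0]},
    {"gripper":0,"offset":[-0.02,-0.242,0],"angular":[0,0,0]},
  ],
)

```text
t: 1.1
eef_pos: [0.417, 0.1709, 0.3141]
tool_rot: [-0.0, -0.144, 0.99, 0.0]
contact_force: [1.6, 0.2, 0.3]
gripper_width: 1.0
grasp_force: 0.0
```

drive_tool(
  deltas=[
    {"gripper":0,"offset":[-0.004,-0.048,0],"angular":[0,0,0]},
    {"gripper":0,"offset":[-0.008,-0.096,0],"angular":[0,0,0]},
    {"gripper":0,"offset":[-0.012,-0.144,0],"angular":[0,0,0]},
    {"gripper":0,"offset":[-0.016,-0.19,0],"angular":[0,0,0]},
    {"gripper":0,"offset":[-0.019,-0.234,0],"angular":[0,0,0]},
  ],
)

```text
t: 1.6
eef_pos: [0.502, -0.0481, 0.3141]
tool_rot: [-0.0, -0.144, 0.99, -0.0]
contact_force: [1.2, 0.7, -0.1]
gripper_width: 1.003
grasp_force: 0.0
```

```bash
python3 - <<'E'
from h import *
np.set_printoptions(precision=4,suppress=True)
print(bot.get_obs()["eef_pos"],bot.get_obs()["tool_rot"])
m=cm("wrist"); a=optics.read_camera("wrist"); cv2.imwrite("pics/w1.png",a)
print(np.array(m["cam_to_world"]),m["fx"],m["cx"],m["cy"])
im=a.astype(int);B,G,R=im[...,0],im[...,1],im[...,2]
k=((R>60)&(R>2*G)&(R>2*B)).astype(np.uint8)
N,l,s,cc=cv2.connectedComponentsWithStats(k)
for i in range(1,N):
    if s[i][4]>20: print(s[i],cc[i],onz(m,*cc[i],.165))
E
```

```text
[ 0.502  -0.0481  0.3141] [-0.     -0.1438  0.9896 -0.    ]
[[-0.2851 -0.9089 -0.3044  0.4225]
 [ 0.9585 -0.2701 -0.0914 -0.072 ]
 [ 0.0009 -0.3179  0.9481  0.3836]
 [ 0.      0.      0.      1.    ]] 290.5518782964962 250.65047703936207 190.23273777004061
[242 182   5  55 189] [244.0423 211.8995] [ 0.512  -0.0508  0.165 ]
```

View pics/w1.png

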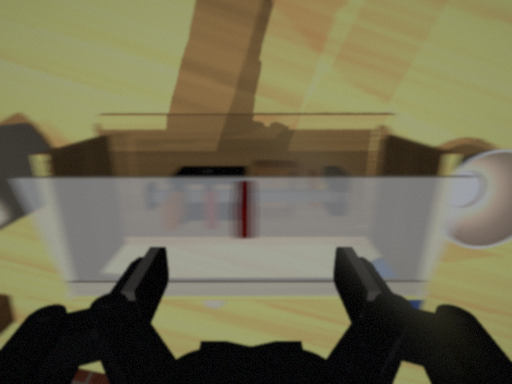

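The wrist view has the flap edges level, so the yaw matches. The front edge is at row 178 (columns 8–460), the tab is at column 244 in rows 182–237, and the rear edge is near row 282.

```bash
python3 - <<'E'
from h import *
np.set_printoptions(precision=4,suppress=True)
m=cm("wrist"); a=optics.read_camera("wrist"); cv2.imwrite("pics/w2.png",a)
p=bot.get_obs()["eef_pos"]; R=np.array([[-.9586,.2849*-1],[ -.2847,.9586]]) # cols tool x,y
X=np.array([.9586,.2847]);Y=np.array([-.2847,.9586])
def rel(q): d=q[:2]-p[:2]; return np.array([d@X,d@Y])*1000
im=a.astype(int);B,G,Rr=im[...,0],im[...,1],im[...,2]
k=((Rr>50)&(Rr>2*G)&(Rr>2*B)).astype(np.uint8)
N,l,s,cc=cv2.connectedComponentsWithStats(k)
for i in range(1,N):
    if s[i][4]>20: print(s[i],cc[i])
g=cv2.cvtColor(a,cv2.COLOR_BGR2GRAY).astype(float)
for c0 in(270,330,120): 
    col=g[:,c0:c0+12].mean(1); d=np.diff(col); print(c0,[(i,round(d[i],1)) for i in range(100,310) if abs(d[i])>7])
print("L,R front",rel(onz(m,8,178,.143)),rel(onz(m,460,178,.143)),"back",rel(onz(m,75,282,.143)),rel(onz(m,425,282,.143)))
for v in(182,237): print(v,rel(onz(m,244.5,v,.181)),rel(onz(m,244.5,v,.143)))
E
```

```text
[255 182  17  56 818] [262.6112 209.7164]
[ 84 371   9   7  25] [ 88.28 373.6 ]
270 [(111, np.float64(-14.7)), (112, np.float64(-20.6)), (114, np.float64(14.9)), (115, np.float64(11.2)), (121, np.float64(-11.0)), (122, np.float64(-13.4)), (123, np.float64(-7.7)), (175, np.float64(11.8)), (176, np.float64(19.2)), (177, np.float64(19.1)), (178, np.float64(7.9)), (235, np.float64(9.7)), (236, np.float64(9.3)), (276, np.float64(-11.7)), (277, np.float64(-12.6)), (278, np.float64(-12.4)), (279, np.float64(-13.8)), (281, np.float64(20.8)), (282, np.float64(13.8))]
330 [(110, np.float64(-11.5)), (111, np.float64(-19.1)), (113, np.float64(17.2)), (114, np.float64(13.9)), (126, np.float64(-7.4)), (127, np.float64(-16.5)), (128, np.float64(-19.2)), (129, np.float64(-9.8)), (174, np.float64(8.8)), (175, np.float64(10.1)), (176, np.float64(13.8)), (177, np.float64(13.8)), (245, np.float64(-9.9)), (246, np.float64(-18.8)), (247, np.float64(-16.1)), (248, np.float64(-7.5)), (281, np.float64(8.8)), (293, np.float64(7.3)), (294, np.float64(7.3)), (295, np.float64(8.0))]
120 [(112, np.float64(-13.0)), (113, np.float64(-19.8)), (115, np.float64(20.3)), (116, np.float64(14.2)), (128, np.float64(-9.8)), (129, np.float64(-17.3)), (130, np.float64(-16.3)), (131, np.float64(-8.4)), (175, np.float64(7.1)), (176, np.float64(15.4)), (177, np.float64(19.8)), (178, np.float64(18.8)), (179, np.float64(9.1)), (263, np.float64(-7.3)), (264, np.float64(-7.3)), (265, np.float64(-8.6)), (266, np.float64(-7.4)), (267, np.float64(-9.2)), (268, np.float64(-8.8)), (269, np.float64(-7.1)), (270, np.float64(-12.2)), (271, np.float64(-11.7)), (272, np.float64(-9.5)), (273, np.float64(-8.0)), (276, np.float64(-7.0))]
L,R front [ -14.5591 -214.1764] [-12.0217 175.9533] back [  91.8941 -177.3767] [ 93.5494 165.2785]
182 [-21.2124  -8.4276] [-9.6209 -9.5012]
237 [23.5759 -9.0708] [ 43.5537 -10.2648]
```

```bash
python3 - <<'E'
from h import *
np.set_printoptions(precision=4,suppress=True)
m=cm("wrist");t=cm("top");s=cm("scene");o=bot.get_obs();print(o["eef_pos"],o["tool_rot"])
print("tab centre",tri(m,(262.6,209.7),t,(293.28,227.44)),tri(m,(262.6,209.7),s,(207.2,143.8)))
c=lambda x,y:(195+x/4.3,155+y/4.3)
# intersect plane through wrist edge row 177 with top rays of front corners
def plane(m,a,b):
    o1,d1=ray(m,*a);_,d2=ray(m,*b);return o1,np.cross(d1,d2)
for (a,b,pts) in (((126,177.4),(336,176),[(113,440),(738,272),(425,356)]),):
    o1,n=plane(m,a,b)
    for q in pts:
        oo,d=ray(t,*c(*q)); print("front",oo+d*((o1-oo)@n)/(d@n))
a=cv2.imread("pics/w2.png"); cv2.imwrite("pics/w2b.png",cv2.convertScaleAbs(cv2.resize(a,(760,570)),alpha=1.3))
E
```

```text
[ 0.5026 -0.0523  0.3142] [ 0.0002 -0.1393  0.9902 -0.0015]
tab centre (array([ 0.5032, -0.047 ,  0.1815]), np.float64(0.007893834679197215)) (array([ 0.4924, -0.0465,  0.2027]), np.float64(0.0018363446037433372))
front [0.4344 0.113  0.1562]
front [ 0.5349 -0.2252  0.1546]
front [ 0.4842 -0.0543  0.1551]
```

View pics/w2b.png

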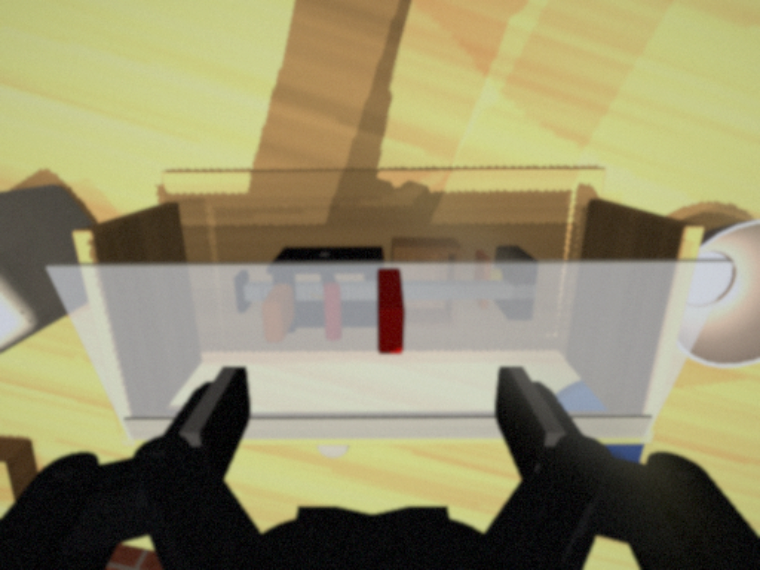

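The wrist view shows the flap's front corners at (48,266) and (732,260) and the hinge line near row 416, columns 130–650. The wall front tops are at (90,232) and (690,230). The front edge looks raised, so the flap is slightly ajar.

```bash
python3 - <<'E'
from h import *
np.set_printoptions(precision=4,suppress=True)
m=cm("wrist");k=512/760
def wid(a,b,L):
    o,d1=ray(m,a[0]*k,a[1]*k);_,d2=ray(m,b[0]*k,b[1]*k)
    s=L/np.linalg.norm(d1-d2); p,q=o+s*d1,o+s*d2; print((p+q)/2,p,q,"yaw",np.degrees(np.arctan2(-(q-p)[0],(q-p)[1]))); return (p+q)/2
f=wid((48,266),(732,260),.35)
h=wid((130,416),(650,416),.35); wid((125,440),(655,440),.35); wid((126,427),(653,427),.35)
wid((76,232),(702,230),.374)
wid((185,205),(585,203),.350)
print(np.linalg.norm(f-h))
for v in (416,427,440): print(v,onz(m,390*k,v*k,.138))
print("wall",onz(m,76*k,232*k,.134),onz(m,702*k,230*k,.134))
t=cm("top"); print("fr top",proj(t,f))
print("tab bottom-front col,top-back", proj(t,[.4852,-.055,.16]))
E
```

```text
[ 0.4787 -0.0502  0.1713] [ 0.5285 -0.218   0.1722] [0.429  0.1176 0.1705] yaw 16.528728129976724
[ 0.5902 -0.0152  0.1371] [ 0.6386 -0.1834  0.1374] [0.5418 0.153  0.1367] yaw 16.05221670024292
[ 0.6015 -0.0122  0.1468] [ 0.6499 -0.1803  0.1471] [0.5531 0.156  0.1464] yaw 16.05221670024292
[ 0.5947 -0.0144  0.1427] [ 0.6431 -0.1826  0.143 ] [0.5463 0.1538 0.1423] yaw 16.05221670024292
[ 0.4709 -0.0516  0.1297] [ 0.5231 -0.2311  0.1302] [0.4186 0.128  0.1291] yaw 16.225773208323314
[ 0.4727 -0.0501  0.0041] [ 0.5219 -0.218   0.0048] [0.4235 0.1179 0.0035] yaw 16.32383175881996
0.12175653408783317
416 [ 0.5896 -0.0154  0.138 ]
427 [ 0.598  -0.0129  0.138 ]
440 [ 0.6081 -0.0098  0.138 ]
wall [ 0.5216 -0.2288  0.134 ] [0.4187 0.124  0.134 ]
fr top [292.7998 239.6865]
tab bottom-front col,top-back [294.3808 237.2235]
```

```bash
python3 - <<'E'
from h import *
np.set_printoptions(precision=4,suppress=True)
t=cm("top");m=cm("wrist");k=512/760
X=np.array([.9593,.2823]);Y=np.array([-.2823,.9593])
P=lambda x,y,z:onz(t,195+x/4.3,155+y/4.3,z)[:2]
def show(n,a,b,cx):
    d=b-a; mid=(a+b)/2; print(n,"len",np.linalg.norm(d),"mid",mid,"origin",mid-cx*X)
show("floor front",P(690,350,.012),P(135,505,.012),-.09)
show("rail back",P(660,40,.134),P(40,200,.134),.09)
W=lambda u,v,z:onz(m,u*k,v*k,z)[:2]
show("w floor front z12",W(165,170,.012),W(605,168,.012),-.09)
show("w floor front z0",W(165,170,.0),W(605,168,.0),-.09)
show("w wall top front",W(76,232,.134),W(702,230,.134),-.09)
for n,u,v,y,z in(("roll",332,283,-.037,.104),("handle",280,287,-.075,.125)):
    q=W(u,v,z); print(n,q,"origin",q-y*Y)
E
```

```text
floor front len 0.36321539026408056 mid [ 0.4489 -0.0636] origin [ 0.5352 -0.0382]
rail back len 0.367049065245134 mid [ 0.6189 -0.014 ] origin [ 0.5325 -0.0394]
w floor front z12 len 0.3675366292973001 mid [ 0.4439 -0.0592] origin [ 0.5302 -0.0338]
w floor front z0 len 0.37940122463694137 mid [ 0.4445 -0.0587] origin [ 0.5309 -0.0333]
w wall top front len 0.3675567736724246 mid [ 0.4702 -0.0524] origin [ 0.5565 -0.027 ]
roll [ 0.5211 -0.0762] origin [ 0.5107 -0.0408]
handle [ 0.5255 -0.1073] origin [ 0.5043 -0.0353]
```

drive_tool(
  deltas=[
    {"gripper":0,"offset":[0.005,0.007,0.02],"angular":[0,0,0]},
    {"gripper":0,"offset":[0.005,0.007,0.04],"angular":[0,0,0]},
    {"gripper":0,"offset":[0.005,0.007,0.055],"angular":[0,0,0]},
    {"gripper":0,"offset":[0.005,0.007,0.067],"angular":[0,0,0]},
    {"gripper":60,"offset":[0.005,0.007,0.067],"angular":[0,0,0]},
  ],
  grip_force=25,
)

```text
t: 2.2
eef_pos: [0.494, -0.0402, 0.2456]
tool_rot: [-0.002, -0.144, 0.99, 0.0]
contact_force: [-0.3, 0.8, 1.0]
gripper_width: 0.859
grasp_force: 0.0
```

drive_tool(
  deltas=[
    {"gripper":255,"offset":[0,0,0],"angular":[0,0,0]},
    {"gripper":255,"offset":[0,0,0],"angular":[0,0,0]},
    {"gripper":255,"offset":[0,0,0],"angular":[0,0,0]},
    {"gripper":255,"offset":[0,0,0],"angular":[0,0,0]},
    {"gripper":255,"offset":[0,0,0],"angular":[0,0,0]},
  ],
  grip_force=25,
)

```text
t: 2.7
eef_pos: [0.4977, -0.0485, 0.2488]
tool_rot: [0.004, -0.141, 0.99, -0.005]
contact_force: [8.7, -24.2, -3.9]
gripper_width: 0.139
grasp_force: 30.3
```

drive_tool(
  deltas=[
    {"gripper":255,"offset":[0,0,0],"angular":[0,0,0]},
    {"gripper":255,"offset":[0,0,0],"angular":[0,0,0]},
    {"gripper":255,"offset":[0,0,0],"angular":[0,0,0]},
  ],
  grip_force=25,
)

```text
t: 3.0
eef_pos: [0.4977, -0.0485, 0.2488]
tool_rot: [0.004, -0.141, 0.99, -0.005]
contact_force: [8.8, -23.7, -4.1]
gripper_width: 0.134
grasp_force: 30.2
```

```bash
python3 - <<'E'
from h import *
print(bot.get_obs())
a=optics.read_camera("wrist"); b=optics.read_camera("scene")
c=np.hstack([cv2.resize(a,(400,300)),cv2.resize(b[80:260,130:370],(400,300))]); cv2.imwrite("pics/g1.png",c)
E
```

```text
{'t': 3.0, 'q': array([-0.3153969 ,  0.25754822,  0.33264772,  2.04657904, -0.09972647,
        0.84502812,  1.92586694]), 'joint_vel': array([-0.00032694, -0.001276  , -0.00152617, -0.000173  , -0.00083586,
        0.00012327, -0.0002963 ]), 'joint_torque': array([-11.33129686, -40.26917338,  -8.23821187, -20.23845971,
        -5.04381672,   2.94241391,  -0.22693433]), 'eef_pos': array([ 0.49766271, -0.04847535,  0.24880223]), 'tool_rot': array([ 0.00352777, -0.14072363,  0.99003031, -0.00493934]), 'contact_force': array([  8.75069888, -23.67179457,  -4.13793463]), 'torque': array([-4.38028874, -1.52182569,  0.20025278]), 'grasp_force': 30.19025892019272, 'gripper_width': 0.1337222686219272}
```

View pics/g1.png

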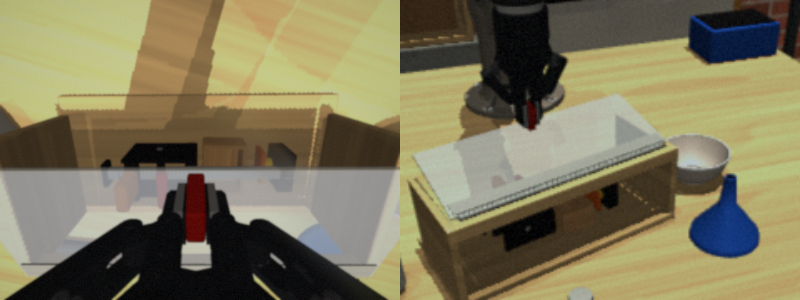

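The tab is gripped (11.4 mm opening) and the flap is about 12° ajar. Next I swing it along the arc, letting the tab pivot in the grip.

drive_tool(
  deltas=[
    {"gripper":255,"offset":[0,-0.006,0],"angular":[0,0,0]},
    {"gripper":255,"offset":[-0.007,-0.008,-0.012],"angular":[0,0,0]},
    {"gripper":255,"offset":[-0.015,-0.008,-0.023],"angular":[0,0,0]},
    {"gripper":255,"offset":[-0.023,-0.008,-0.031],"angular":[0,0,0]},
    {"gripper":255,"offset":[-0.031,-0.008,-0.039],"angular":[0,0,0]},
  ],
  grip_force=25,
)

```text
t: 3.6
eef_pos: [0.5265, -0.0407, 0.2864]
tool_rot: [-0.001, -0.144, 0.99, -0.001]
contact_force: [-0.6, -5.6, -8.4]
gripper_width: 0.142
grasp_force: 24.3
```

```bash
python3 - <<'E'
from h import *
np.set_printoptions(precision=4,suppress=True)
o=bot.get_obs();p=o["eef_pos"]-[0,0,.054];X=np.array([.9593,.2823]);d=p[:2]-[.532,-.0365];rx=d@X-.075;rz=p[2]-.138
print("tabY",d@[-.2823,.9593],"r",np.hypot(rx,rz),"lid",np.degrees(np.arctan2(rz,-rx))-14.8,o["contact_force"],o["torque"],o["tool_rot"])
E
```

```text
tabY -0.002443616519416955 r 0.12465625104296903 lid 34.39594853629251 [-0.6403 -5.6361 -8.446 ] [-1.1873  0.066   0.1041] [-0.0012 -0.1435  0.9896 -0.0007]
```

drive_tool(
  deltas=[
    {"gripper":255,"offset":[-0.009,-0.001,-0.007],"angular":[0,0,0]},
    {"gripper":255,"offset":[-0.018,-0.001,-0.0125],"angular":[0,0,0]},
    {"gripper":255,"offset":[-0.0275,-0.001,-0.0175],"angular":[0,0,0]},
    {"gripper":255,"offset":[-0.0375,-0.001,-0.022],"angular":[0,0,0]},
    {"gripper":255,"offset":[-0.0585,-0.001,-0.027],"angular":[0,0,0]},
  ],
  grip_force=25,
)

```text
t: 4.1
eef_pos: [0.5822, -0.0242, 0.3136]
tool_rot: [-0.002, -0.144, 0.99, 0.0]
contact_force: [-3.2, -3.6, -2.4]
gripper_width: 0.133
grasp_force: 25.3
```

drive_tool(
  deltas=[
    {"gripper":255,"offset":[-0.0115,0,-0.0015],"angular":[0,0,0]},
    {"gripper":255,"offset":[-0.022,0,-0.002],"angular":[0,0,0]},
    {"gripper":255,"offset":[-0.0435,0,0],"angular":[0,0,0]},
    {"gripper":255,"offset":[-0.0645,0,0.0055],"angular":[0,0,0]},
    {"gripper":255,"offset":[-0.076,0,0.0105],"angular":[0,0,0]},
  ],
  grip_force=25,
)

```text
t: 4.6
eef_pos: [0.6582, -0.0014, 0.3035]
tool_rot: [0.001, -0.144, 0.99, -0.0]
contact_force: [-1.5, -1.7, 5.6]
gripper_width: 0.14
grasp_force: 28.1
```

```bash
python3 - <<'E'
from h import *
np.set_printoptions(precision=4,suppress=True)
b=optics.read_camera("scene");t=optics.read_camera("top")
o=bot.get_obs();p=o["eef_pos"]-[0,0,.054];X=np.array([.9593,.2823]);d=p[:2]-[.532,-.0365];rx=d@X-.075;rz=p[2]-.138
print("tabY",d@[-.2823,.9593],"r",np.hypot(rx,rz),"lid",np.degrees(np.arctan2(rz,-rx))-14.8,o["contact_force"],o["torque"],o["tool_rot"])
c=np.hstack([cv2.resize(b[80:260,130:370],(400,300)),cv2.resize(t[140:290,190:390],(400,300))]); cv2.imwrite("pics/g2.png",c)
E
```

```text
tabY -0.0019679946378772495 r 0.12465957375834415 lid 102.20980694741237 [ 3.5671 -1.0754  1.042 ] [-0.2751 -0.7827  0.052 ] [ 0.0023 -0.1444  0.9895 -0.0002]
```

View pics/g2.png

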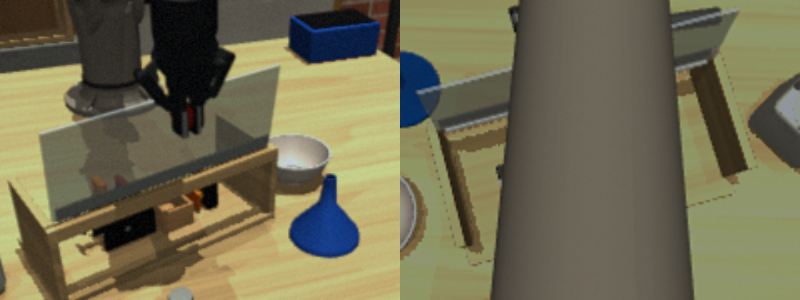

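The flap stands open at about 102° with the tab in the grip. I release it, rise and retreat.

drive_tool(
  deltas=[
    {"gripper":0,"offset":[0,0,0],"angular":[0,0,0]},
    {"gripper":0,"offset":[0,0,0],"angular":[0,0,0]},
    {"gripper":0,"offset":[0,0,0],"angular":[0,0,0]},
    {"gripper":0,"offset":[0,0,0],"angular":[0,0,0]},
    {"gripper":0,"offset":[0,0,-0.02],"angular":[0,0,0]},
  ],
)

```text
t: 5.2
eef_pos: [0.6546, -0.0018, 0.3202]
tool_rot: [-0.003, -0.144, 0.99, 0.0]
contact_force: [0.3, 0.5, 0.0]
gripper_width: 0.97
grasp_force: 0.0
```

drive_tool(
  deltas=[
    {"gripper":0,"offset":[0,0,-0.04],"angular":[0,0,0]},
    {"gripper":0,"offset":[0,0,-0.08],"angular":[0,0,0]},
    {"gripper":0,"offset":[0.04,-0.02,-0.09],"angular":[0,0,0]},
    {"gripper":0,"offset":[0.085,-0.035,-0.09],"angular":[0,0,0]},
    {"gripper":0,"offset":[0.12,-0.054,-0.09],"angular":[0,0,0]},
  ],
)

```text
t: 5.7
eef_pos: [0.5546, -0.0891, 0.4133]
tool_rot: [0.0, -0.144, 0.99, 0.0]
contact_force: [0.7, -0.5, 0.8]
gripper_width: 1.0
grasp_force: 0.0
```

drive_tool(
  deltas=[
    {"gripper":0,"offset":[0,0,0.05],"angular":[0,0,0]},
    {"gripper":0,"offset":[0,0,0.09],"angular":[0,0,0]},
    {"gripper":0,"offset":[0,0,0.1],"angular":[0,0,0]},
    {"gripper":0,"offset":[0,0,0.1],"angular":[0,0,0]},
    {"gripper":0,"offset":[0,0,0.1],"angular":[0,0,0]},
  ],
)

```text
t: 6.2
eef_pos: [0.5576, -0.0881, 0.3143]
tool_rot: [0.001, -0.144, 0.99, -0.0]
contact_force: [-0.5, -0.3, 0.9]
gripper_width: 1.005
grasp_force: 0.0
```

```bash
python3 - <<'E'
from h import *
np.set_printoptions(precision=4,suppress=True)
o=bot.get_obs();m=cm("wrist");a=optics.read_camera("wrist");cv2.imwrite("pics/w3.png",a);print(o["eef_pos"],o["tool_rot"],o["contact_force"])
X=np.array([.9593,.2823]);Y=np.array([-.2823,.9593]);O=np.array([.532,-.0365])
d=o["eef_pos"][:2]-O;print("tcp cub",d@X,d@Y)
h=cv2.cvtColor(a,cv2.COLOR_BGR2HSV);H,S,V=h[...,0],h[...,1],h[...,2]
for n,k,z in(("red",((H<5)|(H>174))&(S>150)&(V>50),.104),("orange",(H>=6)&(H<15)&(S>170)&(V>60),.1)):
    N,l,s,cc=cv2.connectedComponentsWithStats(k.astype(np.uint8))
    for i in range(1,N):
        if s[i][4]>30:
            q=onz(m,*cc[i],z)[:2]-O; print(n,s[i],cc[i],q@X,q@Y)
cv2.imwrite("pics/w3b.png",cv2.convertScaleAbs(cv2.resize(a,(760,570)),alpha=1.3))
E
```

```text
[ 0.5576 -0.0881  0.3143] [ 0.0011 -0.1441  0.9896 -0.0002] [-0.489  -0.2987  0.8964]
tcp cub 0.010037026008950881 -0.05671898665322598
red [262 151  13  39 306] [267.5261 173.9412] 0.004050041411561089 -0.040149122829005644
orange [358 137  17  17 165] [363.9212 144.7697] -0.024749697804740324 0.05378676244247083
orange [267 150   7  10  31] [271.    153.871] -0.015409743981948863 -0.03692444578777214
orange [222 152  16  37 504] [229.3829 170.5893] 0.001792074260980754 -0.07840736246279438
```

View pics/w3b.png

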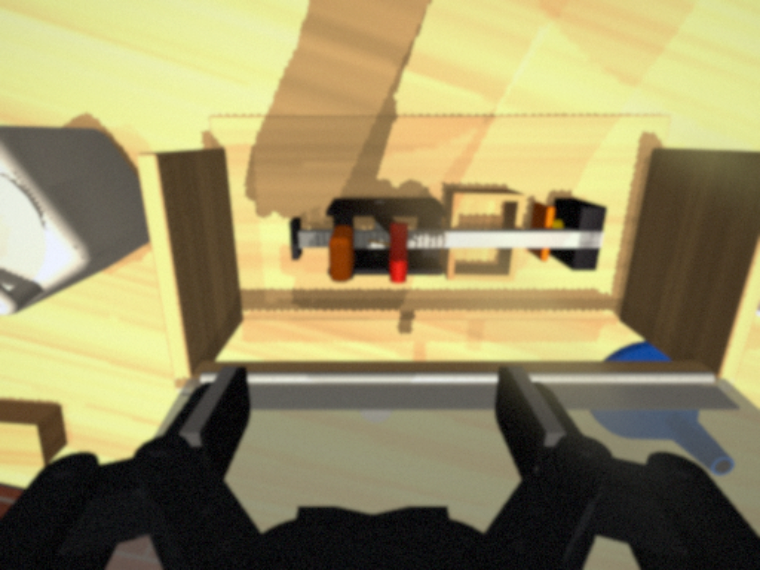

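The picture shows the flap out of the way, the handle at (341,253), the roll at (399,252), the box at columns 445–517 and the pad at (545,230). The bar and box look clear from above. I go down with the tool centred 7–8 mm to the +y side of the handle.

drive_tool(
  deltas=[
    {"gripper":0,"offset":[0.007,-0.0135,0.03],"angular":[0,0,0]},
    {"gripper":0,"offset":[0.007,-0.0135,0.07],"angular":[0,0,0]},
    {"gripper":0,"offset":[0.007,-0.0135,0.09],"angular":[0,0,0]},
    {"gripper":0,"offset":[0.007,-0.0135,0.1],"angular":[0,0,0]},
    {"gripper":0,"offset":[0.007,-0.0135,0.1],"angular":[0,0,0]},
  ],
  grip_force=25,
)

```text
t: 6.75
eef_pos: [0.5542, -0.1029, 0.2129]
tool_rot: [0.0, -0.144, 0.99, -0.0]
contact_force: [-0.3, 0.4, 1.0]
gripper_width: 1.003
grasp_force: 0.0
```

```bash
cat > look.py <<'E'
from h import *
np.set_printoptions(precision=4,suppress=True)
X=np.array([.9593,.2823]);Y=np.array([-.2823,.9593]);O=np.array([.532,-.0365])
def look(fn=None):
    o=bot.get_obs();m=cm("wrist");a=optics.read_camera("wrist")
    if fn: cv2.imwrite(fn,a)
    d=o["eef_pos"][:2]-O;print("t",o["t"],"tcp cub",d@X*1e3,d@Y*1e3,o["eef_pos"][2]*1e3,"w",o["gripper_width"]*85,"F",o["contact_force"],"grasp",o["grasp_force"])
    h=cv2.cvtColor(a,cv2.COLOR_BGR2HSV);H,S,V=[h[...,i].astype(int) for i in range(3)]
    R={}
    for n,k,z in(("red",((H<5)|(H>174))&(S>150)&(V>50),.104),("orange",(H>=6)&(H<16)&(S>170)&(V>60),.05),("yellow",(H>=22)&(H<34)&(S>200)&(V>80),.033)):
        N,l,s,cc=cv2.connectedComponentsWithStats(k.astype(np.uint8))
        for i in range(1,N):
            if s[i][4]>25:
                zz=.1 if n=="orange" and cc[i][0]<300 else z
                x,y,w,hh,ar=s[i]
                f=lambda u:((onz(m,u,cc[i][1],zz)[:2]-O)@Y)*1e3
                print(n,s[i],"Y left/centre/right",round(f(x-.5),1),round(f(cc[i][0]),1),round(f(x+w-.5),1))
    return a,m
E
python3 -c "
from look import *
a,m=look('pics/w4.png')"
```

```text
t 6.75 tcp cub 2.5440277517366794 -69.95308483497024 212.85062061813355 w 85.22586616503762 F [-0.2774  0.4498  1.0159] grasp 0.0
red [286 190  20  60 909] Y left/centre/right -46.7 -39.9 -33.3
orange [407 161  31  27 559] Y left/centre/right 59.1 69.9 84.8
orange [ 227  191   23   62 1278] Y left/centre/right -86.7 -78.4 -70.9
orange [415 208  11   8  36] Y left/centre/right 71.6 76.5 81.1
yellow [434 178   8  10  55] Y left/centre/right 94.2 97.8 101.4
```

drive_tool(
  deltas=[
    {"gripper":0,"offset":[0,0,0.02],"angular":[0,0,0]},
    {"gripper":0,"offset":[0,0,0.04],"angular":[0,0,0]},
    {"gripper":0,"offset":[0,0,0.055],"angular":[0,0,0]},
    {"gripper":0,"offset":[0,0,0.06],"angular":[0,0,0]},
    {"gripper":0,"offset":[0,0,0.06],"angular":[0,0,0]},
  ],
  grip_force=25,
)

```text
t: 7.3
eef_pos: [0.554, -0.103, 0.1528]
tool_rot: [0.0, -0.144, 0.99, 0.0]
contact_force: [-0.2, 0.1, 0.5]
gripper_width: 0.997
grasp_force: 0.0
```

```bash
python3 -c "
from look import *
a,m=look('pics/w5.png')
cv2.imwrite('pics/w5b.png',cv2.convertScaleAbs(cv2.resize(a,(760,570)),alpha=1.3))"
```

```text
t 7.3 tcp cub 2.2803267708004364 -70.01016013525815 152.8131476780215 w 84.75062817247515 F [-0.1913  0.1371  0.5174] grasp 0.0
red [ 301  230   30   84 1967] Y left/centre/right -46.7 -40.0 -32.5
orange [452 181  44  37 997] Y left/centre/right 57.0 69.5 84.9
orange [ 216  228   34   99 2905] Y left/centre/right -87.6 -78.6 -70.8
orange [466 246   8   6  27] Y left/centre/right 73.9 76.9 79.3
yellow [489 205   8  13  73] Y left/centre/right 97.6 100.6 103.2
```

View pics/w5b.png

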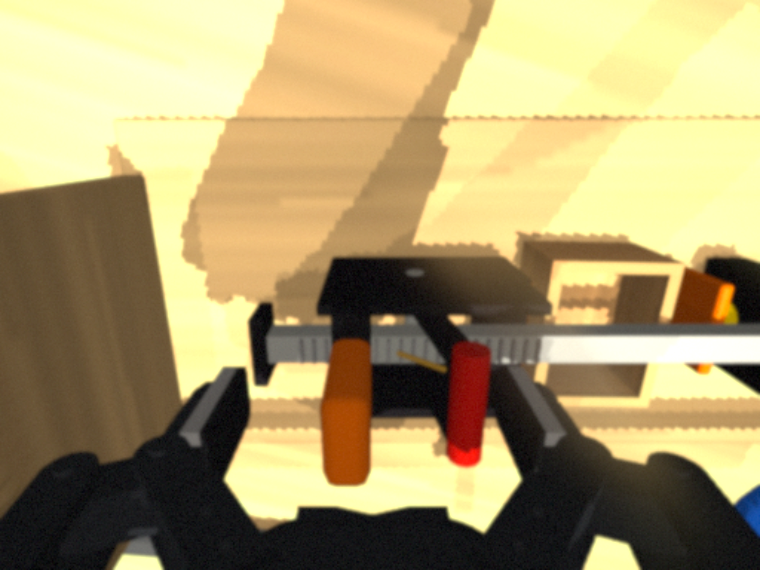

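The fingers straddle the handle (columns 325–370) and the roll (448–490), and the bar's end cap is at (262,343). The pad is at about (705,310), with a gap of roughly 17 mm to the box edge (683→650). First squeeze.

drive_tool(
  deltas=[
    {"gripper":100,"offset":[0,-0.0015,0],"angular":[0,0,0]},
    {"gripper":168,"offset":[0,-0.0015,0],"angular":[0,0,0]},
    {"gripper":168,"offset":[0,-0.0015,0],"angular":[0,0,0]},
    {"gripper":168,"offset":[0,-0.0015,0],"angular":[0,0,0]},
    {"gripper":168,"offset":[0,-0.0015,0],"angular":[0,0,0]},
  ],
  grip_force=25,
)

```text
t: 7.85
eef_pos: [0.5543, -0.1031, 0.1531]
tool_rot: [0.0, -0.145, 0.989, 0.001]
contact_force: [-1.4, 4.7, 4.1]
gripper_width: 0.343
grasp_force: 2.5
```

```bash
cat >> look.py <<'E'
    
def track(a,m):
    g=cv2.GaussianBlur(cv2.cvtColor(a,cv2.COLOR_BGR2GRAY),(3,3),0).astype(float)
    r=[]
    for v in range(214,236,3):
        row=g[v,120:230]; d=np.diff(row); i=int(np.argmin(d)); w=-np.minimum(d[max(0,i-2):i+3],0); u=120.5+(np.arange(max(0,i-2),max(0,i-2)+len(w))*w).sum()/w.sum()
        r.append(((onz(m,u,v,.066)[:2]-O)@Y)*1e3)
    print("bar end Y",np.round(np.median(r),2),np.round(r,1))
    h=cv2.cvtColor(a,cv2.COLOR_BGR2HSV)
    for v in (190,194,198,202,206,210,246,248):
        H,S,V=[h[v,400:512,i].astype(int) for i in range(3)]
        k=np.where((H>=5)&(H<17)&(S>170)&(V>60))[0]+400; y=np.where((H>=20)&(H<34)&(S>200)&(V>80))[0]+400
        f=lambda u:round(((onz(m,u,v,.05)[:2]-O)@Y)*1e3,1)
        print(v,"pad",(k.min(),k.max(),f(k.min()),f(k.max()+.5)) if len(k) else None,"stem",(y.min(),y.max()) if len(y) else None)
E
python3 -c "
from look import *
print('before');a=cv2.imread('pics/w5.png')
m=cm('wrist');o=bot.get_obs()['eef_pos'];T=np.array(m['cam_to_world']);T[:3,3]+=np.array([.554,-.103,.1528])-o;m['cam_to_world']=T
track(a,m)
print('now');a,m=look('pics/w6.png');track(a,m)"
```

```text
before
bar end Y -119.12 [-118.5 -119.2 -119.1 -119.2 -119.2 -119.  -119.1 -119.2]
190 pad (np.int64(459), np.int64(491), np.float64(60.4), np.float64(80.8)) stem None
194 pad (np.int64(458), np.int64(495), np.float64(60.4), np.float64(84.0)) stem None
198 pad (np.int64(457), np.int64(494), np.float64(60.3), np.float64(84.1)) stem None
202 pad (np.int64(456), np.int64(493), np.float64(60.3), np.float64(84.2)) stem None
206 pad (np.int64(455), np.int64(484), np.float64(60.3), np.float64(79.2)) stem (np.int64(491), np.int64(494))
210 pad (np.int64(455), np.int64(483), np.float64(61.0), np.float64(79.3)) stem (np.int64(490), np.int64(496))
246 pad (np.int64(466), np.int64(478), np.float64(74.3), np.float64(82.7)) stem None
248 pad (np.int64(468), np.int64(472), np.float64(76.0), np.float64(79.0)) stem None
now
t 7.85 tcp cub 2.606401236280741 -70.15557371110219 153.05853453793662 w 29.124232735087844 F [-1.4056  4.6808  4.1204] grasp 2.53711000084877
red [ 257  229   27   83 1924] Y left/centre/right -67.6 -61.4 -54.8
orange [452 184  30  33 560] Y left/centre/right 57.4 65.8 76.5
orang
[... 328 characters left out ...]
np.float64(73.9)) stem None
194 pad (np.int64(458), np.int64(481), np.float64(60.4), np.float64(75.2)) stem None
198 pad (np.int64(457), np.int64(480), np.float64(60.4), np.float64(75.3)) stem None
202 pad (np.int64(456), np.int64(472), np.float64(60.4), np.float64(70.9)) stem (np.int64(480), np.int64(480))
206 pad (np.int64(455), np.int64(470), np.float64(60.4), np.float64(70.3)) stem (np.int64(478), np.int64(482))
210 pad (np.int64(454), np.int64(470), np.float64(60.4), np.float64(71.0)) stem (np.int64(477), np.int64(483))
246 pad (np.int64(454), np.int64(460), np.float64(66.3), np.float64(70.7)) stem None
248 pad (np.int64(457), np.int64(460), np.float64(68.7), np.float64(71.0)) stem None
```

drive_tool(
  deltas=[
    {"gripper":60,"offset":[0,0,0],"angular":[0,0,0]},
    {"gripper":0,"offset":[0,0,0],"angular":[0,0,0]},
    {"gripper":0,"offset":[0,0,0],"angular":[0,0,0]},
    {"gripper":0,"offset":[0,0,0],"angular":[0,0,0]},
    {"gripper":0,"offset":[0,0,0],"angular":[0,0,0]},
  ],
)

```text
t: 8.4
eef_pos: [0.5543, -0.1052, 0.1528]
tool_rot: [0.0, -0.144, 0.99, -0.0]
contact_force: [-0.1, -0.4, -1.0]
gripper_width: 1.0
grasp_force: 0.0
```

```bash
python3 -c "
from look import *
a,m=look('pics/w7.png');track(a,m)" | egrep "tcp|red|bar|^19|yellow"
```

```text
t 8.4 tcp cub 2.029602113893253 -72.23140701417383 152.81984321335162 w 85.00285516446571 F [-0.0911 -0.4333 -0.997 ] grasp 0.0
red [ 306  230   30   84 1973] Y left/centre/right -46.5 -39.9 -32.3
yellow [480 204   9  14  79] Y left/centre/right 88.7 92.1 95.1
bar end Y -127.33 [-126.4 -127.3 -127.3 -127.4 -127.5 -127.3 -127.4 -127.2]
190 pad (np.int64(463), np.int64(482), np.float64(60.2), np.float64(72.4)) stem None
194 pad (np.int64(462), np.int64(486), np.float64(60.2), np.float64(75.6)) stem None
198 pad (np.int64(461), np.int64(485), np.float64(60.2), np.float64(75.7)) stem None
```

drive_tool(
  deltas=[
    {"gripper":100,"offset":[0,0,0],"angular":[0,0,0]},
    {"gripper":168,"offset":[0,0,0],"angular":[0,0,0]},
    {"gripper":168,"offset":[0,0,0],"angular":[0,0,0]},
    {"gripper":168,"offset":[0,0,0],"angular":[0,0,0]},
    {"gripper":168,"offset":[0,0,0],"angular":[0,0,0]},
  ],
)

```text
t: 8.95
eef_pos: [0.5541, -0.1031, 0.1527]
tool_rot: [-0.0, -0.145, 0.989, 0.001]
contact_force: [-1.6, 5.1, 3.3]
gripper_width: 0.342
grasp_force: 2.6
```

```bash
python3 -c "
from look import *
a,m=look('pics/w8.png');track(a,m)" | egrep "tcp|red|bar|^1|^2|yellow"
```

```text
t 8.95 tcp cub 2.406560287030786 -70.15228810657055 152.730271398242 w 29.10874093887629 F [-1.6118  5.1157  3.2715] grasp 2.5510485470294952
red [ 257  230   27   83 1927] Y left/centre/right -67.6 -61.4 -54.8
yellow [461 203   9  14  93] Y left/centre/right 77.8 81.2 84.1
bar end Y -137.5 [-136.8 -137.6 -137.4 -137.5 -137.6 -137.5 -137.6 -137.4]
190 pad (np.int64(459), np.int64(463), np.float64(60.2), np.float64(63.0)) stem None
194 pad (np.int64(457), np.int64(466), np.float64(59.5), np.float64(65.5)) stem None
198 pad (np.int64(456), np.int64(465), np.float64(59.5), np.float64(65.5)) stem None
202 pad (np.int64(455), np.int64(457), np.float64(59.5), np.float64(61.1)) stem None
206 pad (np.int64(454), np.int64(455), np.float64(59.5), np.float64(60.5)) stem (np.int64(463), np.int64(467))
210 pad (np.int64(453), np.int64(455), np.float64(59.5), np.float64(61.1)) stem (np.int64(462), np.int64(469))
246 pad (np.int64(444), np.int64(446), np.float64(59.3), np.float64(61.0)) stem None
248 pad (np.int64(444), np.int64(445), np.float64(59.7), np.float64(60.7)) stem None
```

Pad has just met the box (free pad-to-bar-end offset 203 mm). Third stroke slides the box to the jaw.

drive_tool(
  deltas=[
    {"gripper":60,"offset":[0,0,0],"angular":[0,0,0]},
    {"gripper":0,"offset":[0,0,0],"angular":[0,0,0]},
    {"gripper":0,"offset":[0,0,0],"angular":[0,0,0]},
    {"gripper":0,"offset":[0,0,0],"angular":[0,0,0]},
    {"gripper":0,"offset":[0,0,0],"angular":[0,0,0]},
  ],
)

```text
t: 9.5
eef_pos: [0.5544, -0.1052, 0.1528]
tool_rot: [0.0, -0.144, 0.99, -0.0]
contact_force: [-0.7, -0.6, 0.1]
gripper_width: 1.003
grasp_force: 0.0
```

drive_tool(
  deltas=[
    {"gripper":70,"offset":[0,0,0],"angular":[0,0,0]},
    {"gripper":110,"offset":[0,0,0],"angular":[0,0,0]},
    {"gripper":130,"offset":[0,0,0],"angular":[0,0,0]},
    {"gripper":144,"offset":[0,0,0],"angular":[0,0,0]},
    {"gripper":144,"offset":[0,0,0],"angular":[0,0,0]},
  ],
)

```text
t: 10.0
eef_pos: [0.5541, -0.103, 0.1528]
tool_rot: [-0.0, -0.145, 0.989, 0.001]
contact_force: [-1.9, 5.7, 2.5]
gripper_width: 0.439
grasp_force: 2.6
```

```bash
cat >> look.py <<'E'
def box(a,m):
    g=cv2.GaussianBlur(a,(3,3),0).astype(int)
    for v in (180,184,188,194,198): print(v,[tuple(int(t) for t in g[v,c]) for c in range(432,470,3)])
E
python3 -c "
from look import *
a,m=look('pics/w9.png');track(a,m)" | egrep "tcp|red|bar|^1|^2|yellow"
```

```text
t 10.0 tcp cub 2.433709953499347 -70.01311841174935 152.7625524019059 w 37.340618888266675 F [-1.898   5.7397  2.4555] grasp 2.6477645337581635
red [ 265  230   28   84 1952] Y left/centre/right -63.6 -57.1 -50.4
yellow [451 202   9  15  93] Y left/centre/right 70.9 74.3 77.3
bar end Y -144.37 [-143.6 -144.4 -144.3 -144.4 -144.5 -144.4 -144.4 -144.3]
190 pad (np.int64(449), np.int64(453), np.float64(54.1), np.float64(57.0)) stem None
194 pad (np.int64(448), np.int64(456), np.float64(54.1), np.float64(59.4)) stem None
198 pad (np.int64(447), np.int64(455), np.float64(54.0), np.float64(59.4)) stem None
202 pad (np.int64(446), np.int64(447), np.float64(54.0), np.float64(55.0)) stem (np.int64(455), np.int64(455))
206 pad (np.int64(445), np.int64(446), np.float64(54.0), np.float64(54.9)) stem (np.int64(453), np.int64(458))
210 pad (np.int64(444), np.int64(445), np.float64(53.9), np.float64(54.9)) stem (np.int64(452), np.int64(459))
246 pad (np.int64(436), np.int64(436), np.float64(54.2), np.float64(54.5)) stem None
248 pad (np.int64(435), np.int64(436), np.float64(53.8), np.float64(54.8)) stem None
```

drive_tool(
  deltas=[
    {"gripper":152,"offset":[0,0,0],"angular":[0,0,0]},
    {"gripper":160,"offset":[0,0,0],"angular":[0,0,0]},
    {"gripper":168,"offset":[0,0,0],"angular":[0,0,0]},
    {"gripper":168,"offset":[0,0,0],"angular":[0,0,0]},
    {"gripper":168,"offset":[0,0,0],"angular":[0,0,0]},
  ],
)

```text
t: 10.55
eef_pos: [0.5542, -0.103, 0.1528]
tool_rot: [-0.0, -0.145, 0.989, 0.001]
contact_force: [-2.0, 4.8, 4.3]
gripper_width: 0.343
grasp_force: 3.4
```

```bash
python3 -c "
from look import *
a,m=look('pics/w10.png');track(a,m)" | egrep "tcp|red|bar|^1|^2|yellow"
```

```text
t 10.55 tcp cub 2.4747833346835972 -70.09138650754466 152.80861932993398 w 29.15438986287928 F [-1.9516  4.8281  4.2653] grasp 3.3654466923326254
red [ 257  229   27   84 1935] Y left/centre/right -67.5 -61.3 -54.7
yellow [449 204   7  13  70] Y left/centre/right 69.5 72.1 74.4
bar end Y -146.6 [-145.6 -146.1 -146.3 -146.5 -146.7 -146.8 -146.9 -147.1]
190 pad (np.int64(447), np.int64(451), np.float64(52.8), np.float64(55.6)) stem None
194 pad (np.int64(445), np.int64(453), np.float64(52.1), np.float64(57.5)) stem None
198 pad (np.int64(444), np.int64(453), np.float64(52.1), np.float64(58.1)) stem None
202 pad (np.int64(443), np.int64(451), np.float64(52.0), np.float64(57.4)) stem None
206 pad (np.int64(442), np.int64(444), np.float64(52.0), np.float64(53.6)) stem (np.int64(450), np.int64(454))
210 pad (np.int64(442), np.int64(443), np.float64(52.6), np.float64(53.5)) stem (np.int64(449), np.int64(455))
246 pad (np.int64(434), np.int64(434), np.float64(52.8), np.float64(53.1)) stem None
248 pad (np.int64(433), np.int64(434), np.float64(52.4), np.float64(53.4)) stem None
```

drive_tool(
  deltas=[
    {"gripper":60,"offset":[0,0,0],"angular":[0,0,0]},
    {"gripper":0,"offset":[0,0,0],"angular":[0,0,0]},
    {"gripper":0,"offset":[0,0,0],"angular":[0,0,0]},
    {"gripper":0,"offset":[0,0,0],"angular":[0,0,0]},
    {"gripper":0,"offset":[0,0,0],"angular":[0,0,0]},
  ],
)

```text
t: 11.1
eef_pos: [0.5543, -0.1052, 0.1528]
tool_rot: [0.0, -0.144, 0.99, -0.0]
contact_force: [-0.3, -0.4, 0.9]
gripper_width: 0.999
grasp_force: 0.0
```

```bash
python3 -c "
from look import *
a,m=look('pics/w11.png');track(a,m)" | egrep "tcp|red|bar|^19|yellow"
```

```text
t 11.1 tcp cub 2.02245039800938 -72.23158695014186 152.80193598170732 w 84.88305840542806 F [-0.2799 -0.3526  0.8849] grasp 0.0
red [ 306  230   30   84 1970] Y left/centre/right -46.6 -39.9 -32.4
yellow [452 204   8  14  73] Y left/centre/right 69.0 72.2 74.7
bar end Y -147.0 [-145.7 -147.  -147.1 -147.  -147.1 -147.  -147.1 -146.9]
190 pad (np.int64(451), np.int64(454), np.float64(52.7), np.float64(54.9)) stem None
194 pad (np.int64(449), np.int64(457), np.float64(52.0), np.float64(57.4)) stem None
198 pad (np.int64(448), np.int64(457), np.float64(52.0), np.float64(58.0)) stem None
```

drive_tool(
  deltas=[
    {"gripper":50,"offset":[0,0,0],"angular":[0,0,0]},
    {"gripper":75,"offset":[0,0,0],"angular":[0,0,0]},
    {"gripper":92,"offset":[0,0,0],"angular":[0,0,0]},
    {"gripper":100,"offset":[0,0,0],"angular":[0,0,0]},
    {"gripper":100,"offset":[0,0,0],"angular":[0,0,0]},
  ],
)

```text
t: 11.65
eef_pos: [0.554, -0.1027, 0.1527]
tool_rot: [-0.0, -0.145, 0.989, 0.001]
contact_force: [-2.6, 5.4, 3.3]
gripper_width: 0.61
grasp_force: 2.9
```

```bash
python3 -c "
from look import *
a,m=look('pics/w12.png');track(a,m)" | egrep "tcp|red|bar|^19|yellow"
```

```text
t 11.65 tcp cub 2.393034147183767 -69.66701660795538 152.7207281468412 w 51.81503957075536 F [-2.5814  5.4256  3.3242] grasp 2.923322170972824
red [ 280  230   29   85 2009] Y left/centre/right -56.1 -49.4 -42.4
yellow [448 206   6  11  46] Y left/centre/right 69.5 71.6 73.7
bar end Y -86.59 [ -86.6  -86.4  -86.6  -86.4  -86.5  -87.2 -147.  -147.2]
190 pad (np.int64(446), np.int64(450), np.float64(52.7), np.float64(55.5)) stem None
194 pad (np.int64(444), np.int64(452), np.float64(52.0), np.float64(57.4)) stem None
198 pad (np.int64(444), np.int64(452), np.float64(52.6), np.float64(58.0)) stem None
```

```bash
sed -i 's/g\[v,120:230\]/g[v,95:170]/; s/u=120.5/u=95.5/' look.py; python3 -c "
from look import *
track(cv2.imread('pics/w12.png'),cm('wrist'))
g=cv2.cvtColor(cv2.imread('pics/w12.png'),cv2.COLOR_BGR2GRAY)
for v in (217,223,229,235,240): print(v,g[v,100:160:2])
g=cv2.cvtColor(cv2.imread('pics/w11.png'),cv2.COLOR_BGR2GRAY)
for v in (217,229,240): print(v,g[v,100:160:2])
"
```

```text
bar end Y -148.33 [-147.7 -148.4 -148.3 -148.4 -148.3 -148.4 -148.3 -148.3]
190 pad (np.int64(446), np.int64(450), np.float64(52.7), np.float64(55.5)) stem None
194 pad (np.int64(444), np.int64(452), np.float64(52.0), np.float64(57.4)) stem None
198 pad (np.int64(444), np.int64(452), np.float64(52.6), np.float64(58.0)) stem None
202 pad (np.int64(443), np.int64(451), np.float64(52.5), np.float64(57.9)) stem None
206 pad (np.int64(442), np.int64(443), np.float64(52.5), np.float64(53.4)) stem (np.int64(450), np.int64(451))
210 pad (np.int64(441), np.int64(442), np.float64(52.4), np.float64(53.4)) stem (np.int64(448), np.int64(452))
246 pad (np.int64(433), np.int64(439), np.float64(52.6), np.float64(57.0)) stem None
248 pad (np.int64(432), np.int64(433), np.float64(52.2), np.float64(53.2)) stem None
217 [ 76  74  73  73  72  81 151 204 107  28  24  19  21   9   5   7   6  14
  24 104 190 207 208 208 207 195 184 178 190 191]
223 [ 72  73  72  75  72  74  97 189 161  51  25  20  25  16   9  17  52  70
  76  72  74  74  74  75  72  72  73  74  74  74]
229 [ 74  72  73  74  72  74  81 144 193  95  27  25  20  15  20  99 135 134
 124 119 118 120 115 115 115 111  87  81 108 115]
235 [ 72  75  72  72  73  73  75  96 182 149  45  23  24  18   7  46 103 113
 113 113 114 116 113 114 115 112  97  75 104 115]
240 [ 74  73  73  72  74  76  75  77 147 184  80  22  16  27  19  37 115 120
 117 113 114 112 114 115 114 112 102  80  85 108]
217 [ 71  73  70  69  69  70  70  73 134 211 215 195  76  22  23  19  19  10
   8  12  10  11  52 183 215 217 212 201 190 187]
229 [ 71  70  72  68  72  68  68  70  73 135 203 206 183  62  20  14  16  12
  32  92 109 111 114 125 126 129 124 111  95  87]
240 [ 70  70  70  71  69  68  69  68  70  73 135 195 200 153  44  16  12  13
  10  82 179 195 192 150 116 108 100  92  90  92]
```

drive_tool(
  deltas=[
    {"gripper":108,"offset":[0,0,0],"angular":[0,0,0]},
    {"gripper":116,"offset":[0,0,0],"angular":[0,0,0]},
    {"gripper":122,"offset":[0,0,0],"angular":[0,0,0]},
    {"gripper":126,"offset":[0,0,0],"angular":[0,0,0]},
    {"gripper":126,"offset":[0,0,0],"angular":[0,0,0]},
  ],
)

```text
t: 12.2
eef_pos: [0.5539, -0.1019, 0.1528]
tool_rot: [-0.0, -0.145, 0.989, 0.002]
contact_force: [-2.4, 6.7, 6.1]
gripper_width: 0.507
grasp_force: 4.0
```

```bash
python3 -c "
from look import *
a,m=look('pics/w13.png');track(a,m)
A=[cv2.imread('pics/w%d.png'%i)[165:285,350:512] for i in (8,13)]
B=np.hstack([cv2.resize(x,(390,289)) for x in A])
s=optics.read_camera('scene')[90:270,70:370]
cv2.imwrite('pics/v10.png',np.vstack([cv2.convertScaleAbs(B,alpha=1.4),cv2.resize(s,(780,300))[:, :780]]))" | egrep "tcp|red|bar|^1|^2|yellow"
```

```text
t 12.2 tcp cub 2.5315658479088077 -68.94095915642951 152.76723783262543 w 43.10203536788848 F [-2.371   6.6665  6.0771] grasp 3.980483114719391
red [ 272  230   27   84 1992] Y left/centre/right -59.1 -52.9 -46.3
bar end Y -150.28 [-148.7 -150.3 -150.3 -150.3 -150.4 -130.3 -150.4 -150.4]
190 pad (np.int64(444), np.int64(449), np.float64(52.4), np.float64(55.8)) stem None
194 pad (np.int64(443), np.int64(451), np.float64(52.3), np.float64(57.7)) stem None
198 pad (np.int64(442), np.int64(450), np.float64(52.3), np.float64(57.7)) stem None
202 pad (np.int64(441), np.int64(449), np.float64(52.2), np.float64(57.6)) stem None
206 pad (np.int64(440), np.int64(449), np.float64(52.2), np.float64(58.2)) stem None
210 pad (np.int64(439), np.int64(440), np.float64(52.1), np.float64(53.1)) stem (np.int64(447), np.int64(449))
246 pad (np.int64(431), np.int64(438), np.float64(52.2), np.float64(57.3)) stem None
248 pad (np.int64(431), np.int64(432), np.float64(52.5), np.float64(53.6)) stem None
```

View pics/v10.png

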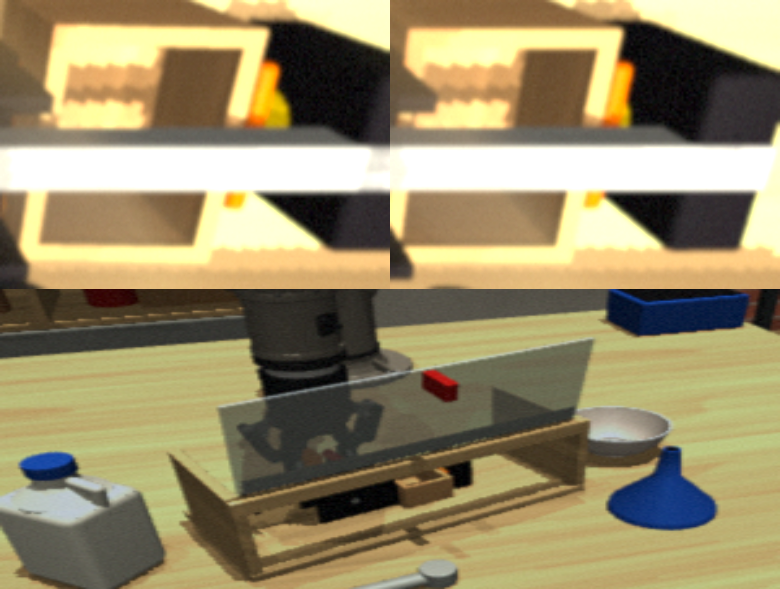

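The pictures show the pad flat on the box, the stem shortened but still showing, the box flat, the flap standing open and the bystanders in place. Press is about 5 mm, so I squeeze a touch more.

drive_tool(
  deltas=[
    {"gripper":131,"offset":[0,0,0],"angular":[0,0,0]},
    {"gripper":136,"offset":[0,0,0],"angular":[0,0,0]},
    {"gripper":136,"offset":[0,0,0],"angular":[0,0,0]},
    {"gripper":136,"offset":[0,0,0],"angular":[0,0,0]},
    {"gripper":136,"offset":[0,0,0],"angular":[0,0,0]},
  ],
)

```text
t: 12.8
eef_pos: [0.5539, -0.1017, 0.1528]
tool_rot: [-0.0, -0.145, 0.989, 0.002]
contact_force: [-2.8, 7.5, 6.1]
gripper_width: 0.472
grasp_force: 4.3
```

drive_tool(
  deltas=[
    {"gripper":136,"offset":[0,0,0],"angular":[0,0,0]},
    {"gripper":136,"offset":[0,0,0],"angular":[0,0,0]},
    {"gripper":136,"offset":[0,0,0],"angular":[0,0,0]},
    {"gripper":136,"offset":[0,0,0],"angular":[0,0,0]},
    {"gripper":136,"offset":[0,0,0],"angular":[0,0,0]},
  ],
)

```text
t: 13.3
eef_pos: [0.5539, -0.1017, 0.1528]
tool_rot: [-0.0, -0.145, 0.989, 0.002]
contact_force: [-3.3, 8.7, 6.3]
gripper_width: 0.467
grasp_force: 4.3
```

```bash
python3 -c "
from look import *
a,m=look('pics/w14.png');track(a,m)" | egrep "tcp|red|bar|^1|^2|yellow"
```

```text
t 13.3 tcp cub 2.5945486821411228 -68.69453053444876 152.7696849619209 w 39.717606695065655 F [-3.273   8.6681  6.2587] grasp 4.334562420845032
red [ 268  230   28   84 1983] Y left/centre/right -60.8 -54.3 -47.5
bar end Y -141.01 [-131.1 -151.  -151.1 -151.  -151.1 -131.  -130.8 -130.8]
190 pad (np.int64(444), np.int64(448), np.float64(52.7), np.float64(55.5)) stem None
194 pad (np.int64(443), np.int64(451), np.float64(52.6), np.float64(58.0)) stem None
198 pad (np.int64(442), np.int64(450), np.float64(52.6), np.float64(58.0)) stem None
202 pad (np.int64(441), np.int64(449), np.float64(52.5), np.float64(57.9)) stem None
206 pad (np.int64(440), np.int64(448), np.float64(52.5), np.float64(57.9)) stem None
210 pad (np.int64(439), np.int64(440), np.float64(52.4), np.float64(53.4)) stem None
246 pad (np.int64(431), np.int64(439), np.float64(52.6), np.float64(58.3)) stem None
248 pad (np.int64(430), np.int64(431), np.float64(52.2), np.float64(53.2)) stem None
```

```bash
python3 -c "
from station import bot
print(bot.hand_in())"
```

```text
the job is handed in; nothing more can be done
None
```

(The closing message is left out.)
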